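# Set up the camera monopod on the windowsill and hold it extended

### The arm

A 6-joint arm with a two-finger parallel gripper is mounted at the origin on the work surface. World frame = base frame: x ahead of the robot, y to its left, z up, the work surface at z = 0. Lengths are in m, angles in rad, forces in N, time in s.
With the tool pointing down it reaches from about 0.325 to 0.925 m from the base axis. Payload 3.1 kg.
Tool frame: the origin (TCP) lies at the very end of the fingers, on their centre line; the grasp point (between the pads) lies 19 mm behind it; z points along the fingers, y is the line along which they close (so a half turn about z gives the same grasp; the last joint's range is limited). The gripper opens to 85 mm and grips with 20 to 120 N. Pads are 22 mm wide; open, the fingers measure 114 mm over their backs; the gripper's body (76 mm by 85 mm) begins 54 mm behind the grasp point. The pads swing forward as they close: fully open they stand 13 mm farther back than shut.
Start: joints at [-1.383, 0.217, 1.613, -0, 1.311, -0.112], TCP at [0.185, -0.597, 0.231] pointing down, gripper open.
Joint ranges: [-2.75, 2.75], [-0.78, 2.1], [0.31, 2.55], [-1.13, 4.27], [0.13, 2.63], [-2.58, 2.58]. Speed limits (rad/s): [2.79, 2.79, 3.14, 3.14, 3.14, 3.14].

### API

Orientations are given as a unit quaternion [x, y, z, w].
In Python, from plant import * gives the robot as it stands.
- The arm moves only by the shell command python3 -m pendant 'ROWS' [FORCE]. ROWS is JSON, a list of rows, each an object with "hand": the finger opening in mm, from 0 to 85.4; "slide": the shift along the tool's x, y, z in mm, a list of three; "dr": the turn, a rotation vector about the tool's x, y, z in rad, a list of three. A call has 1 to 8 rows; each row is the pose to reach, as a shift and turn from the pose commanded when the call began, along the tool's axes at that moment; what a row does not reach only later rows make up. A row lasts 1/12 s, in which the tool goes at most 41.7 mm and 7.16 degrees, less where a joint would pass 70% of its speed; a pose out of reach is approached as far as the arm can. A call with a gripper value outside its range is refused whole. The fingers move at their own pace and stop on an object; FORCE is the grip in N (left out, the last holds). Time passes only in rows, so rows that repeat a pose let the fingers close. It gives the time, the measured TCP pose, the force, the opening and the grip force at its end, in the units of the state.
- state(): the state, without advancing time (a new reading comes with each control period).
- camera(name): name is "side" or "top" or "wrist"; returns the picture (400x640x3 uint8, red, green, blue); there is no depth.
- get_calibration(name): a dict with "fx", "fy", "cx", "cy" (pixels), "distortion" ([k1, k2, p1, p2, k3] as OpenCV has them; the pictures are not rectified), "pose" (4x4, takes a point from camera to world coordinates). Camera axes: x right, y down, z forward; pixel columns grow to the right and rows downward; lengths in m; the calibration is good to about 2 mm. A picture is of the moment at which its call begins: read the wrist's pose just before it. get_calibration takes no time and is no camera call; for the wrist camera it gives the pose at the moment of the call.
- job_done(): hands the job in; it is judged then, once.
The state is a dict: "time_s": time; "qpos": joint angles; "qd": joint speeds; "joint_torque": joint torques, N m; "position": TCP position; "ee_rot": TCP orientation; "force": force on the tool from outside, world axes, zero at the start; "ft_torque": the same for the moment, N m; "gripper_width": finger opening in m; "gripper_force": force on a finger pad.
Only numpy, scipy, OpenCV 4.12 (cv2) and the standard library are available. Lean on these libraries where they do the work, as an engineer would, in place of code of your own. Each camera call takes 0.05 s, during which the arm holds its last target. There are 200 camera calls.

### The job

Take the collapsed camera monopod out of the narrow tube of the steel chopstick holder and, still collapsed, push its thin steel leg all the way down into the narrow socket of the round stand. Then squeeze the release button in its grip, pull the grip straight up past the first stop to the second stop without drawing the leg out of the stand, and finish still holding the grip there, upright and fully extended, so that I can screw the camera on. Leave the other things on the sill where they are.

Things in the scene. Friction and masses are not known exactly. Their poses are not given: they have to be found in the camera images.
- monopod: The monopod (about 0.45 kg, loose): its thin lower leg carries the rest. Round steel leg of 12 mm, foot tapering to 6 mm over the last 5 mm, 60 mm showing when collapsed. Origin at the tip of the foot, z up along the leg. Collapsed it is 204 mm from foot to tip of the camera screw on top. Starts upright in the holder's narrow tube, turned any way about its own axis.
- grip (a point): Centre of the grip, 167 mm above the foot when collapsed, on the sliding upper section (below it a 20 mm round tube with a 24 mm collar). Dark rubber block, 26 mm in this point's x, 30 mm in y, 52 mm tall in z; camera plate (26 mm) and screw end 37 mm above this point. The button is on the +y face; the x faces are plain: pinched there, the button stays out and the telescope locked.
- button (a point): Middle of the face of the release button when it is out, 20 mm from the grip's centre along the grip's +y. Rectangular plain metal button, 14 mm wide, 22 mm tall, standing 5 mm out of the grip: the grip measures 35 mm across it, 30 mm once it is flush. Axes as grip; it moves with the button.
- telescope (a joint): Draw of the upper section, m: 0 collapsed, 0.050 first stop, 0.100 second stop (end of travel). Button out: a bolt locks it at these three (1 mm play), dropping in at the next one reached. Button in: slides freely, about 0.6 N friction; the upper section (about 2.3 N) sinks if not held, and lifting it leaves the leg behind. Pulled beyond the second stop, it lifts the leg (about 2 N).
- release (a joint): Travel of the release button, m: 0 out, 0.005 flush with the grip; the lock is free from about 0.003. A spring of 3 N (out) to 6 N (flush) pushes it out. Pinching the grip along its y axis, one finger on the button and the other on the opposite face, presses it.
- socket_floor (a point): Centre of the floor of the socket in the stand, where the foot stands when fully home; 8.5 mm above the sill. The stand is a dark cast disc 116 mm across, fixed to the sill, with an upright socket tube of 29 mm outside diameter in its middle and a small thumb screw at the tube's side.
- socket_mouth (a point): Centre of the open top of that socket: a round hole 15 mm across, 49.5 mm deep; its rim is 58 mm above the sill.
- holder: Steel chopstick holder, fixed to the sill: foot plate 190 x 66 mm, 6 mm thick, with two upright tubes. Origin on the sill under the narrow tube (15 mm inside, 20 mm outside, top at 55 mm) where the monopod is parked, its foot 6 mm above the sill. The wider tube (23 mm outside, top at 120 mm) with the two chopsticks stands 112 mm away along the holder's +x.
- chopstick0: Lacquered bamboo chopstick, 228 mm long, 7.6 mm thick, standing in the wider tube of the holder; origin at its lower tip. Bystander.
- chopstick1: The other chopstick, the same. Bystander.
- cup: Green glazed ceramic cup, 76 mm across, 78 mm tall, origin under its base. Bystander.
- dish: White ceramic dipping dish, 92 mm across, 22 mm tall, origin under its base. Bystander.
- sauce_bottle: Amber glass sauce bottle, 58 mm across, 165 mm tall, origin under its base. Bystander.
- tea_tin: Brass tea tin, 76 mm across, 110 mm tall, origin under its base. Bystander.
- steamer: Two-tier bamboo steamer with lid, 184 mm across, 156 mm tall, on a steel wok ring 210 mm across and 45 mm tall; origin under the steamer's base. Bystander.

How it is judged:
On the way:
1. the monopod, still collapsed, stands with its leg fully home in the stand's socket (horizontal distance between monopod and socket_floor below 0.006 m and angle between monopod's own z axis and vertical below 0.12 rad and z of monopod in the frame of socket_floor below 0.005 m and value of joint telescope below 0.01 m), for 0.2 s.
At the end, for the whole second after the job is handed in: The telescope is drawn out to its second stop (within 7 mm), the monopod is upright (within 0.12 rad) and at rest with its foot still in the stand's socket (within 6 mm of its axis and 10 mm of its floor), and the gripper is holding the monopod by its grip (horizontal distance between monopod and socket_floor below 0.006 m and angle between monopod's own z axis and vertical below 0.12 rad and z of monopod in the frame of socket_floor below 0.01 m and value of joint telescope above 0.093 m and contact force between the fingers and monopod above 2 N and distance between the grasp point and grip below 0.035 m and linear speed of monopod below 0.03 m/s and not (velocity of joint telescope above 0.02 m/s) and not (velocity of joint telescope below -0.02 m/s)); the arm keeps its last pose, push and grip.
It fails at once if the cup or dish was pushed about or knocked over (moved over 30 mm or tipped) (distance of any of cup, dish from where it was at the start of the episode above 0.03 m or angle between any of cup, dish's own z axis and vertical above 0.5 rad).
It fails at once if the sauce bottle or tea tin was pushed about or knocked over (moved over 30 mm or tipped) (distance of any of sauce_bottle, tea_tin from where it was at the start of the episode above 0.03 m or angle between any of sauce_bottle, tea_tin's own z axis and vertical above 0.5 rad).
It fails at once if the steamer was pushed about or knocked over (moved over 30 mm or tipped) (distance of steamer from where it was at the start of the episode above 0.03 m or angle between steamer's own z axis and vertical above 0.5 rad).
It fails at once if a chopstick was pushed about or knocked over (moved over 50 mm or tipped) (distance of any of chopstick0, chopstick1 from where it was at the start of the episode above 0.05 m or angle between any of chopstick0, chopstick1's own z axis and vertical above 0.5 rad).
It also fails if it takes over 61 s, if anything falls off the work surface, if the arm or the gripper's body presses on something with over 40 N, if the wrist force passes 120 N, or if a joint passes its speed limit or range.

## Working session

There is one attempt and no reset: what is moved stays moved. The work goes in short steps, Python scripts to look and compute and a shell command to move; the robot and the scene stay as the last step left them, time stands still between calls to the robot, and variables do not carry over. Pictures are saved under pics/ and viewed, at most 10 in all, crops included, and the job is handed in when it is done.

```bash
mkdir -p pics; python3 - <<'E'
from plant import *
import cv2,numpy as np
s=state();print(s['position'],s['ee_rot'],s['time_s'],s['gripper_width'])
for n in('side','top','wrist'):
    c=get_calibration(n);print(n,c['fx'],c['cx'],c['cy'],c['distortion'],np.round(c['pose'],4).tolist())
    cv2.imwrite(f'pics/{n}0.png',cv2.cvtColor(camera(n),cv2.COLOR_RGB2BGR))
E
```

```text
[ 0.1844509  -0.59630313  0.2299518 ] [ 9.88784370e-01  1.49345126e-01 -3.76711701e-05 -1.22516281e-03] 0.0 0.08527960735386894
side 436.53862628073597 321.9094609808434 195.64229531113585 [-0.02852604  0.          0.          0.          0.        ] [[-0.8431, -0.3441, 0.4134, 0.1039], [-0.5377, 0.5206, -0.6633, 0.7935], [0.013, -0.7814, -0.6239, 0.8997], [0.0, 0.0, 0.0, 1.0]]
top 394.0049271819327 315.4768829663144 204.26236185191382 [-0.07194551  0.          0.          0.          0.        ] [[0.0006, -0.9899, 0.1421, 0.4226], [-0.9997, -0.0044, -0.0259, -0.0242], [0.0263, -0.142, -0.9895, 1.2655], [0.0, 0.0, 0.0, 1.0]]
wrist 321.6165808766583 322.5935682951179 195.85431438002414 [-0.03171142  0.          0.          0.          0.        ] [[0.2955, -0.9171, -0.2676, 0.2539], [-0.9553, -0.2843, -0.0806, -0.5752], [-0.0022, 0.2795, -0.9601, 0.3717], [0.0, 0.0, 0.0, 1.0]]
```

View pics/side0.png

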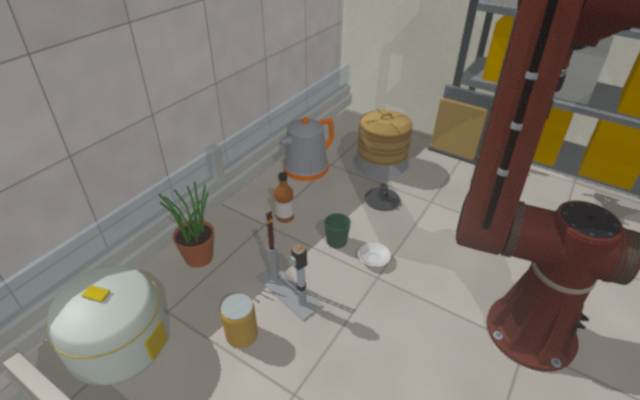

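View pics/top0.png

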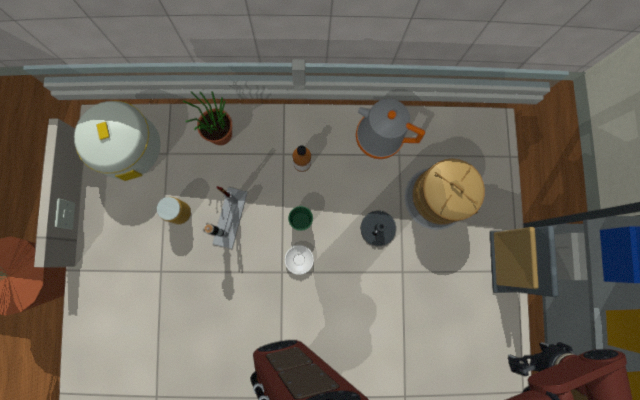

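Both pictures show the scene. In the top view the monopod's top is near (212,229), the chopsticks are near (225,195), and the stand is at (378,230) with the steamer at (450,190). In the side view the grip is near (300,258). I'll enlarge these areas.

```bash
python3 - <<'E'
import cv2,numpy as np
t=cv2.imread('pics/top0.png');s=cv2.imread('pics/side0.png')
f=lambda im,x,y,w,h,k:cv2.resize(im[y:y+h,x:x+w],None,fx=k,fy=k,interpolation=cv2.INTER_CUBIC)
a=np.hstack([f(t,190,180,66,50+25,6)[:300*2],f(t,345,195,66,75,6)])[:450]
b=f(s,250,200,160,30,5)
b=np.hstack([f(s,270,235,66,75,6),f(s,355,160,66,75,6)])
cv2.imwrite('pics/c1.png',a);cv2.imwrite('pics/c2.png',b);print(a.shape,b.shape)
E
```

```text
(450, 792, 3) (450, 792, 3)
```

View pics/c1.png

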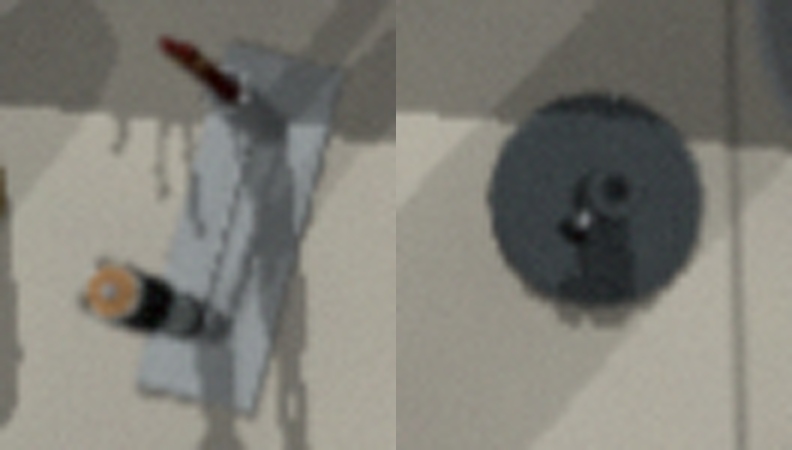

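View pics/c2.png

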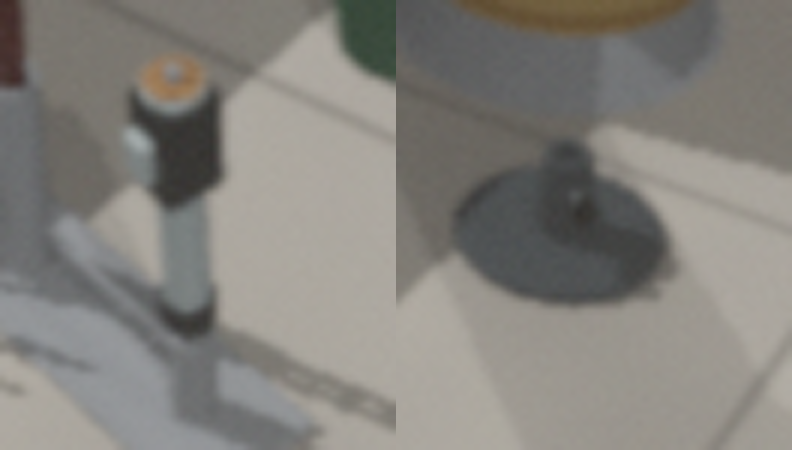

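```bash
cat > h.py <<'E'
from plant import *
import cv2,numpy as np
from scipy.spatial.transform import Rotation as R
def hit(cal,u,v,z):
    K=np.array([[cal['fx'],0,cal['cx']],[0,cal['fy'],cal['cy']],[0,0,1]])
    p=cv2.undistortPoints(np.array([[[u,v]]],float),K,np.array(cal['distortion']))[0,0]
    P=np.array(cal['pose']);d=P[:3,:3]@[p[0],p[1],1];o=P[:3,3]
    return o+d*(z-o[2])/d[2]
def proj(cal,X):
    P=np.linalg.inv(np.array(cal['pose']));K=np.array([[cal['fx'],0,cal['cx']],[0,cal['fy'],cal['cy']],[0,0,1]])
    return cv2.projectPoints(np.array([X],float),cv2.Rodrigues(P[:3,:3])[0],P[:3,3],K,np.array(cal['distortion']))[0][0,0]
def slide(target,yaw=None):
    """tool-frame slide mm (and rotvec) to a world TCP target with tool straight down, tool-x at yaw"""
    s=state();r=R.from_quat(s['ee_rot'])
    print('slide',np.round(r.inv().apply(np.array(target)-s['position'])*1000,1))
    if yaw is not None:
        t=R.from_euler('z',yaw)*R.from_euler('x',np.pi)
        print('dr',np.round((r.inv()*t).as_rotvec(),4))
    x=r.as_matrix();print('pos',np.round(s['position'],4),'toolyaw',np.arctan2(x[1,0],x[0,0]),'z',np.round(x[:,2],3),'q',np.round(s['qpos'],3),'t',s['time_s'])
E
python3 - <<'E'
from h import *
T=get_calibration('top');S=get_calibration('side')
print('mono',hit(T,207.6,228.2,.21),hit(S,298.4,246.6,.21))
print('mouth',hit(T,380.9,226.2,.058),hit(S,383.4,184.1,.058),'disc',hit(T,377.9,228.4,.008))
print('button',hit(S,292.9,260.4,.173))
print('steamer',hit(T,450,190,.2),'bottle',hit(T,302,150,.165))
print('chop',hit(T,190+16.5*1.7,186,.22),'dish',hit(T,300,260,.02),'cup',hit(T,300,217,.08))
slide([.45,.2,.3],0)
E
```

```text
mono [0.50813152 0.2372355  0.21      ] [0.50721823 0.24096037 0.21      ]
mouth [ 0.52837479 -0.25836107  0.058     ] [ 0.52889939 -0.26016244  0.058     ] disc [ 0.52563925 -0.2581659   0.008     ]
button [0.51431391 0.25372862 0.173     ]
steamer [ 0.61759859 -0.42854108  0.2       ] bottle [ 0.73844412 -0.0141491   0.165     ]
chop [0.62132536 0.21096632 0.22      ] dish [ 0.42488043 -0.00850223  0.02      ] cup [ 0.55375331 -0.00852368  0.08      ]
slide [ 488.9 -682.7  -68.3]
dr [-2.000e-03  1.000e-04  2.998e-01]
pos [ 0.1845 -0.5965  0.2302] toolyaw 0.2997823751556954 z [-0.     0.002 -1.   ] q [-1.383  0.218  1.615  0.     1.311 -0.112] t 0.15
```

The enlarged crops give these pixels:
- **Top view:** screw at (207.6,228.2), socket mouth at (380.9,226.2).
- **Side view:** screw at (298.4,246.6), button at (293,260).

From these, the monopod is at about (0.508, 0.239), its button faces about 66°, and the socket is at about (0.528, -0.259). I'm moving above the monopod.

```bash
python3 -m pendant '[{"hand":60,"slide":[556,-703,-70],"dr":[0,0,0]},{"hand":60,"slide":[556,-703,-70],"dr":[0,0,0]},{"hand":60,"slide":[556,-703,-70],"dr":[0,0,0]},{"hand":60,"slide":[556,-703,-70],"dr":[0,0,0]},{"hand":60,"slide":[556,-703,-70],"dr":[0,0,0]},{"hand":60,"slide":[556,-703,-70],"dr":[0,0,0]},{"hand":60,"slide":[556,-703,-70],"dr":[0,0,0]},{"hand":60,"slide":[556,-703,-70],"dr":[0,0,0]}]' 20
python3 -c "
from h import *
slide([.5077,.239,.30],1.152)"
```

```text
time_s: 0.82
position: [0.3046, -0.2851, 0.2571]
ee_rot: [0.989, 0.149, 0.0, -0.0]
force: [1.3, 0.3, 0.4]
gripper_width: 0.0601
gripper_force: 0.0
slide [ 348.4 -441.1  -42.8]
dr [-1.00e-04 -3.00e-04 -8.53e-01]
pos [ 0.3046 -0.2851  0.2571] toolyaw 0.2989740613725267 z [ 0.  0. -1.] q [-0.921 -0.275  2.044  0.     1.372  0.351] t 0.8167
```

```bash
python3 -m pendant '[{"hand":60,"slide":[348,-441,-43],"dr":[0,0,-0.85]},{"hand":60,"slide":[348,-441,-43],"dr":[0,0,-0.85]},{"hand":60,"slide":[348,-441,-43],"dr":[0,0,-0.85]},{"hand":60,"slide":[348,-441,-43],"dr":[0,0,-0.85]},{"hand":60,"slide":[348,-441,-43],"dr":[0,0,-0.85]},{"hand":60,"slide":[348,-441,-43],"dr":[0,0,-0.85]},{"hand":60,"slide":[348,-441,-43],"dr":[0,0,-0.85]},{"hand":60,"slide":[348,-441,-43],"dr":[0,0,-0.85]}]'
python3 -c "
from h import *
slide([.5077,.239,.30],1.152)"
```

```text
time_s: 1.48
position: [0.4243, 0.025, 0.2829]
ee_rot: [0.838, 0.545, 0.0, 0.0]
force: [1.4, -0.5, -1.2]
gripper_width: 0.0602
gripper_force: 0.0
slide [229.4 -10.4 -17.1]
dr [ 0.0008 -0.      0.0016]
pos [0.4243 0.025  0.2829] toolyaw 1.1535789793319822 z [ 0.001 -0.    -1.   ] q [-0.106 -0.274  1.996 -0.     1.419  0.311] t 1.4833
```

```bash
python3 -m pendant '[{"hand":60,"slide":[229,-10,-17],"dr":[0,0,0]},{"hand":60,"slide":[229,-10,-17],"dr":[0,0,0]},{"hand":60,"slide":[229,-10,-17],"dr":[0,0,0]},{"hand":60,"slide":[229,-10,-17],"dr":[0,0,0]},{"hand":60,"slide":[229,-10,-17],"dr":[0,0,0]},{"hand":60,"slide":[229,-10,-17],"dr":[0,0,0]},{"hand":60,"slide":[229,-10,-17],"dr":[0,0,0]},{"hand":60,"slide":[229,-10,-17],"dr":[0,0,0]}]'
python3 - <<'E'
from h import *
slide([.5077,.239,.30],1.152)
c=get_calibration('wrist');im=camera('wrist')
print(proj(c,[.5077,.239,.21]),proj(c,[.5077,.239,.205]),proj(c,[.5158,.2573,.173]))
cv2.imwrite('pics/w1.png',cv2.resize(cv2.cvtColor(im,cv2.COLOR_RGB2BGR),None,fx=1.25,fy=1.25))
E
```

```text
time_s: 2.15
position: [0.5084, 0.2367, 0.299]
ee_rot: [0.839, 0.545, -0.001, 0.0]
force: [0.6, -0.2, -0.2]
gripper_width: 0.0598
gripper_force: 0.0
slide [ 1.8 -1.6 -1. ]
dr [-0.0009  0.0015  0.0001]
pos [0.5084 0.2367 0.299 ] toolyaw 1.1521111129202402 z [-0.001 -0.001 -1.   ] q [ 3.11e-01  3.30e-02  1.69e+00 -1.00e-03  1.42e+00  7.30e-01] t 2.15
[319.13640481 199.78751169] [319.2040684 197.8693075] [319.47784871 164.20233198]
```

View pics/w1.png

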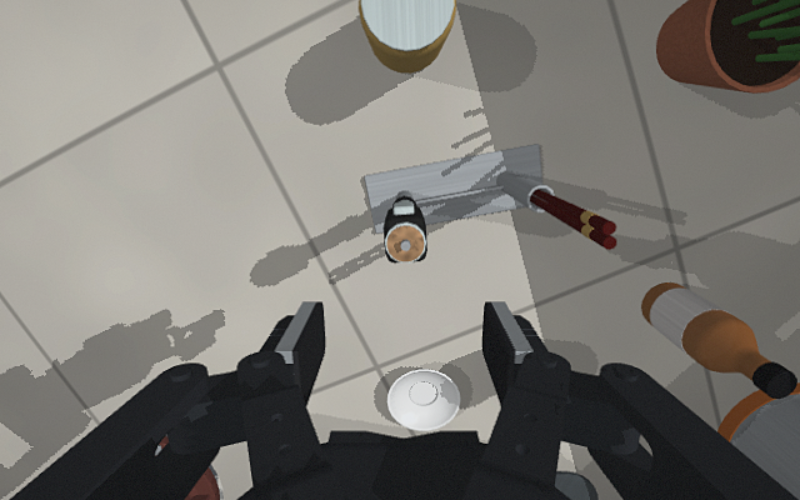

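The wrist view shows the screw at (405,245) enlarged, which is (324,196) in the picture. The button is at (403,209), straight up-image, so the yaw is right to within a few degrees.

```bash
python3 - <<'E'
from h import *
c=get_calibration('wrist')
a=hit(c,323.6,195.6,.21);b=hit(c,322.0,166.8,.173)
print(a,b,np.arctan2(*(b-a)[[1,0]]))
a[2]=.160
slide(a,1.152)
E
```

```text
[0.5118369  0.23959492 0.21      ] [0.51660478 0.25335282 0.173     ] 1.2371931392791535
slide [  5.3   1.9 138.9]
dr [-0.001   0.0018 -0.0014]
pos [0.5081 0.2357 0.2989] toolyaw 1.1506329015636036 z [-0.002 -0.001 -1.   ] q [ 3.090e-01  3.200e-02  1.691e+00 -1.000e-03  1.421e+00  7.300e-01] t 2.2
```

```bash
python3 -m pendant '[{"hand":60,"slide":[4,1,20],"dr":[0,0,-0.04]},{"hand":60,"slide":[4,1,50],"dr":[0,0,-0.04]},{"hand":60,"slide":[4,1,80],"dr":[0,0,-0.04]},{"hand":60,"slide":[4,1,110],"dr":[0,0,-0.04]},{"hand":60,"slide":[4,1,130],"dr":[0,0,-0.04]},{"hand":60,"slide":[4,1,142],"dr":[0,0,-0.04]},{"hand":60,"slide":[4,1,145],"dr":[0,0,-0.04]},{"hand":60,"slide":[4,1,145],"dr":[0,0,-0.04]}]'
python3 - <<'E'
from h import *
slide([.511,.2395,.154],1.19)
cv2.imwrite('pics/w2.png',cv2.resize(cv2.cvtColor(camera('wrist'),cv2.COLOR_RGB2BGR),None,fx=1.25,fy=1.25))
E
```

```text
time_s: 2.87
position: [0.5107, 0.2381, 0.1542]
ee_rot: [0.829, 0.56, -0.001, -0.0]
force: [0.5, 0.0, 0.3]
gripper_width: 0.0598
gripper_force: 0.0
slide [ 1.4 -0.3  0.2]
dr [-0.0011  0.0011 -0.0015]
pos [0.5107 0.2381 0.1542] toolyaw 1.1885242919305243 z [-0.001 -0.001 -1.   ] q [ 0.312  0.167  1.824 -0.     1.152  0.694] t 2.8667
```

View pics/w2.png

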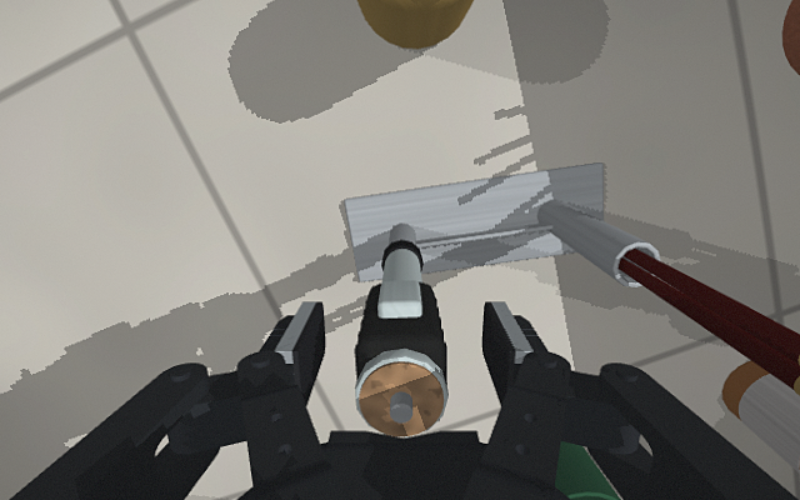

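The wrist view shows the grip centred between the open pads: grip at about x=401 and the pads' midpoint at about x=404. The button faces up-image, so I'm closing on the plain faces.

```bash
python3 -m pendant '[{"hand":15,"slide":[1,0,0],"dr":[0,0,0]},{"hand":15,"slide":[1,0,0],"dr":[0,0,0]},{"hand":15,"slide":[1,0,0],"dr":[0,0,0]},{"hand":15,"slide":[1,0,0],"dr":[0,0,0]},{"hand":15,"slide":[1,0,0],"dr":[0,0,0]},{"hand":15,"slide":[1,0,0],"dr":[0,0,0]}]' 60
```

```text
time_s: 3.42
position: [0.5125, 0.2409, 0.1566]
ee_rot: [0.828, 0.56, 0.001, 0.0]
force: [-0.6, 0.8, 5.2]
gripper_width: 0.0252
gripper_force: 59.8
```

```bash
python3 -m pendant '[{"hand":15,"slide":[1,0,-5],"dr":[0,0,0]},{"hand":15,"slide":[1,0,-15],"dr":[0,0,0]},{"hand":15,"slide":[1,0,-30],"dr":[0,0,0]},{"hand":15,"slide":[1,0,-50],"dr":[0,0,0]},{"hand":15,"slide":[1,0,-75],"dr":[0,0,0]},{"hand":15,"slide":[1,0,-95],"dr":[0,0,0]},{"hand":15,"slide":[1,0,-110],"dr":[0,0,0]},{"hand":15,"slide":[1,0,-110],"dr":[0,0,0]}]'
python3 - <<'E'
from h import *
slide([.5285,-.259,.275])
cv2.imwrite('pics/s2.png',cv2.cvtColor(camera('side'),cv2.COLOR_RGB2BGR)[190:350,240:400])
E
```

```text
time_s: 4.08
position: [0.5137, 0.2416, 0.2686]
ee_rot: [0.828, 0.56, 0.003, 0.001]
force: [0.6, 0.4, -3.3]
gripper_width: 0.0253
gripper_force: 59.7
slide [-459.2  199.8   -7.1]
pos [0.5137 0.2416 0.2686] toolyaw 1.1899885207362613 z [ 0.006  0.002 -1.   ] q [ 0.316  0.062  1.716 -0.     1.357  0.697] t 4.0833
```

```bash
python3 -m pendant '[{"hand":15,"slide":[-18,8,0],"dr":[0,0,0]},{"hand":15,"slide":[-46,20,0],"dr":[0,0,0]},{"hand":15,"slide":[-83,36,0],"dr":[0,0,0]},{"hand":15,"slide":[-120,52,0],"dr":[0,0,0]},{"hand":15,"slide":[-157,68,0],"dr":[0,0,0]},{"hand":15,"slide":[-194,84,0],"dr":[0,0,0]},{"hand":15,"slide":[-231,100,0],"dr":[0,0,0]},{"hand":15,"slide":[-268,116,0],"dr":[0,0,0]}]'
python3 -m pendant '[{"hand":15,"slide":[-37,16,0],"dr":[0,0,0]},{"hand":15,"slide":[-74,32,0],"dr":[0,0,0]},{"hand":15,"slide":[-110,48,0],"dr":[0,0,0]},{"hand":15,"slide":[-140,61,0],"dr":[0,0,0]},{"hand":15,"slide":[-165,72,0],"dr":[0,0,0]},{"hand":15,"slide":[-182,80,0],"dr":[0,0,0]},{"hand":15,"slide":[-190,83,0],"dr":[0,0,0]},{"hand":15,"slide":[-190,83,0],"dr":[0,0,0]}]'
python3 -m pendant '[{"hand":15,"slide":[0,0,0],"dr":[0,0,0]},{"hand":15,"slide":[0,0,0],"dr":[0,0,0]}]'
python3 - <<'E'
from h import *
slide([.5285,-.259,.26],1.19)
f=lambda im,x,y,w,h,k:cv2.resize(cv2.cvtColor(im,cv2.COLOR_RGB2BGR)[y:y+h,x:x+w],None,fx=k,fy=k,interpolation=cv2.INTER_CUBIC)
t=camera('top');s=camera('side')
cv2.imwrite('pics/p3.png',np.hstack([f(t,340,180,80,110,5),f(s,350,120,80,110,5)]))
c=get_calibration('wrist');cv2.imwrite('pics/w3.png',cv2.cvtColor(camera('wrist'),cv2.COLOR_RGB2BGR))
E
```

```text
time_s: 4.8
position: [0.518, -0.0523, 0.2619]
ee_rot: [0.828, 0.561, -0.002, -0.002]
force: [1.0, 0.1, -5.1]
gripper_width: 0.0251
gripper_force: 59.8
time_s: 5.47
position: [0.525, -0.2592, 0.2622]
ee_rot: [0.829, 0.559, -0.001, -0.002]
force: [-0.4, 0.7, -5.1]
gripper_width: 0.0254
gripper_force: 59.8
time_s: 5.63
position: [0.526, -0.2563, 0.2636]
ee_rot: [0.828, 0.561, -0.0, -0.001]
force: [0.2, 0.4, -4.3]
gripper_width: 0.0252
gripper_force: 59.8
slide [-1.6  3.4  3.6]
dr [-0.0025 -0.0014  0.0009]
pos [ 0.526  -0.2563  0.2636] toolyaw 1.1908873122572523 z [-0.002  0.002 -1.   ] q [-5.740e-01  1.090e-01  1.675e+00  1.000e-03  1.360e+00 -1.940e-01] t 5.6333
```

View pics/p3.png

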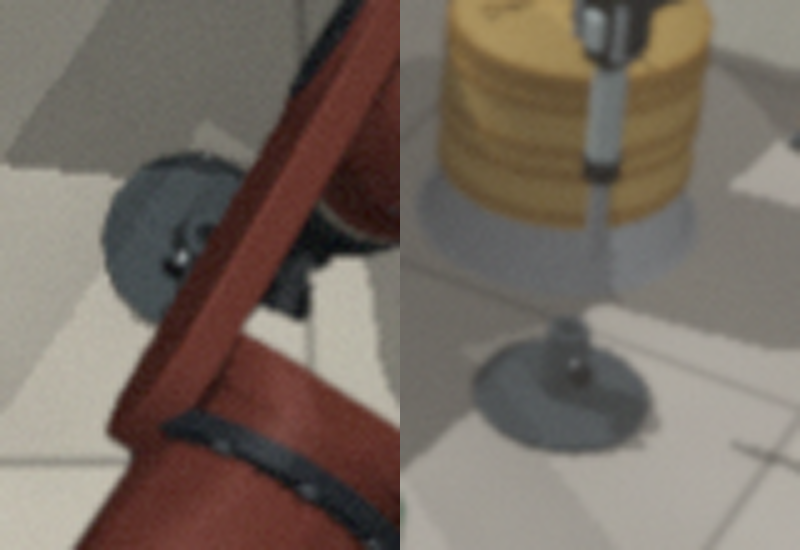

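View pics/w3.png

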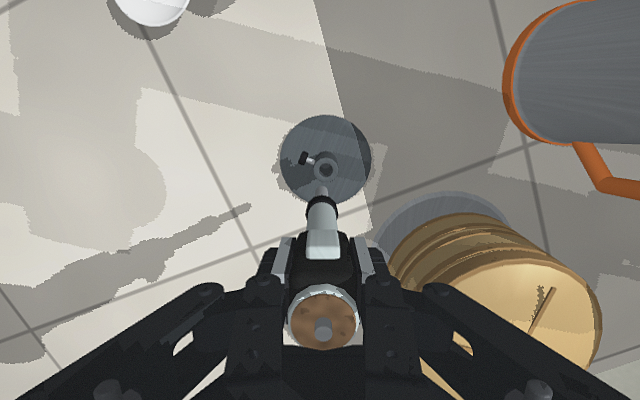

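In the wrist view the socket mouth is at (326,169), the foot tip at about (321,186), and the screw at (323,328). In the side crop the leg hangs straight, with its lower end near (596,285) and the mouth at (569,327), while still 55 mm above the rim.

```bash
python3 - <<'E'
from h import *
c=get_calibration('wrist');s=get_calibration('side')
fz=state()['position'][2]-.150
print('mouth w',hit(c,326,169,.058),'s',hit(s,350+(569-400)/5-.4,120+327/5-.4,.058))
print('collar bottom w',hit(c,321.5,213,fz+.06),'screw',hit(c,323,328,fz+.204))
print('foot w',hit(c,321,187,fz),'side',hit(s,350+(597-400)/5-.4,120+280/5-.4,fz))
for x in ((.5285,-.259),(.526,-.2563)):
  print(proj(c,[*x,fz]),proj(c,[*x,fz+.204]),proj(c,[*x,.058]),proj(s,[*x,fz]))
import scipy.ndimage as nd
g=cv2.cvtColor(cv2.imread('pics/w3.png'),cv2.COLOR_BGR2GRAY)
print(g[160:202:2,308:340:2])
E
```

```text
mouth w [ 0.53163635 -0.25702543  0.058     ] s [ 0.5267728  -0.25584606  0.058     ]
collar bottom w [ 0.52346113 -0.26500423  0.17460456] screw [ 0.52832999 -0.25519205  0.31860456]
foot w [ 0.52464048 -0.26034087  0.11460456] side [ 0.50519549 -0.2379831   0.11460456]
[324.30159913 184.23132335] [327.77758271 336.85223046] [324.01418096 171.66729668] [385.1717657  169.87953824]
[320.74514396 182.58585494] [317.61792809 332.8437026 ] [321.00301462 170.25893189] [385.51329539 170.55254993]
[[181 218 162 112  51  81 103 102 101  96  99 102 107  73  73  88]
 [119 124 130 106  85  99  96  99  98  94  91  96  96 104  72  90]
 [ 67  76  95  64  98  97  98  66  59  55  68  81  98  99 105  90]
 [ 69  70  66  94  98  98  60  61  62  62  62  43  92  95 104  79]
 [ 71  73  67  98 101 102  43  47  56  54  49  49  68  99  96  90]
 [ 70  66  68  96  98 100  45  50  52  51  51  47  56  95  99  85]
 [ 70  69  69  91  99 109  77  50  51  51  50  56  71  95  98  80]
 [ 70  69  70  88  96  99  97  73  49  47  56  54  99  97  93  87]
 [ 70  70  69  70  92  95 104 100  77  65  77  95  97  96  88  85]
 [ 66  70  68  68  68  93  97 104 103 102  99  94  98  88  98  97]
 [ 68  68  91  88  98  95  82  95 100  92  97  93  72  94  94  96]
 [ 68  65  98 100  97  98 100  88  94  94  96  86  95  97  94  98]
 [ 88  98  96 100  98  96  97  94 100  95  98  97  97  95  95 100]
 [ 97  95  98  97 100  96 103 113 118  95  99  95  98  94  96  99]
 [ 98  95  99  96  90  93 105 118 132 137  94  95  95  93  99  97]
 [ 99  96 100  96  85  92 106 119 130 141  93  99  94  97  99  97]
 [ 97  98  96  99  86  93 106 120 131 140  95  94  94  97  94  93]
 [ 97  97  96 100  90  99 116 107 137 144 105  96  96  99  95  95]
 [ 95  97 100  79  63  36  21  16  30  72  74  98 100  97  95  97]
 [ 96  98  58  18  24  19  25  26  25  26  24  38 106  95  95  98]
 [ 97  52  21  19  25  35  32  38  36  31  32  31  28  99  95  97]]
```

The wrist and side views agree that the foot is about 7.7 mm off the mouth, roughly (+5.7, +5.3) mm in the tool's x and y, with a slight pitch. I'm correcting that, going to a hover, and looking again.

```bash
python3 -m pendant '[{"hand":15,"slide":[1,2,8],"dr":[0,0.01,0]},{"hand":15,"slide":[2.7,5.3,20],"dr":[0,0.02,0]},{"hand":15,"slide":[2.7,5.3,35],"dr":[0,0.02,0]},{"hand":15,"slide":[2.7,5.3,44],"dr":[0,0.02,0]},{"hand":15,"slide":[2.7,5.3,47],"dr":[0,0.02,0]},{"hand":15,"slide":[2.7,5.3,47],"dr":[0,0.02,0]},{"hand":15,"slide":[2.7,5.3,47],"dr":[0,0.02,0]}]'
python3 - <<'E'
from h import *
slide([.5285,-.259,.21],1.19)
f=lambda im,x,y,w,h,k:cv2.resize(cv2.cvtColor(im,cv2.COLOR_RGB2BGR)[y:y+h,x:x+w],None,fx=k,fy=k,interpolation=cv2.INTER_CUBIC)
w=camera('wrist');s=camera('side')
cv2.imwrite('pics/w4.png',cv2.cvtColor(w,cv2.COLOR_RGB2BGR))
cv2.imwrite('pics/p4.png',np.hstack([f(w,282,130,80,110,5),f(s,350,130,80,110,5)]))
E
```

```text
time_s: 6.37
position: [0.5324, -0.2575, 0.2174]
ee_rot: [0.828, 0.56, 0.008, -0.006]
force: [-0.2, -0.6, -3.8]
gripper_width: 0.0253
gripper_force: 59.7
slide [-3.  -3.   7.4]
dr [-0.0004 -0.0202 -0.0002]
pos [ 0.5324 -0.2575  0.2174] toolyaw 1.1898145631397543 z [ 0.007  0.019 -1.   ] q [-0.579  0.16   1.707  0.021  1.279 -0.204] t 6.3667
```

View pics/p4.png

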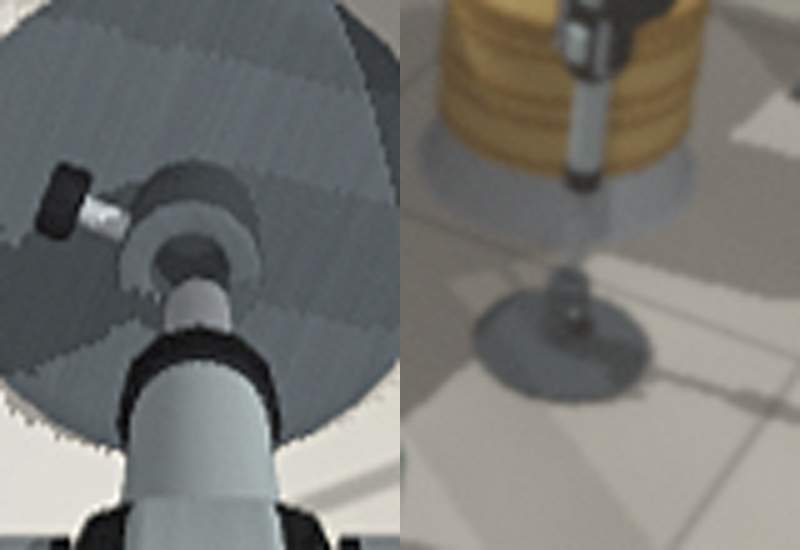

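The left crop (wrist) shows the hole centred at about (191,269) and the leg's front edge at (198,278). The right crop (side) shows the collar bottom at (582,187) and the mouth at (569,272). The leg is nearly over the hole, and I'm computing what remains.

```bash
python3 - <<'E'
from h import *
c=get_calibration('wrist');s=get_calibration('side')
m=hit(c,319.8,183.4,.058);tx=np.array([.372,.928,0]);ty=np.array([.928,-.372,0])
fz=state()['position'][2]-.15
e=hit(c,321.2,185.2,fz+.005)-.006*tx
print('w mouth',m,'foot',e,'corr x,y',(m-e)@tx*1e3,(m-e)@ty*1e3)
ms=hit(s,350+169/5-.4,130+272/5-.4,.058);col=hit(s,350+182/5-.4,130+187/5-.4,fz+.061)
print('s mouth',ms,'collar',col)
print('cam lateral mm',(ms-col)[:2]@np.array([-.843,-.538])*1e3, 'depthdir',(ms-col)[:2]@np.array([-.538,.843])*1e3)
g=cv2.cvtColor(cv2.imread('pics/w4.png'),cv2.COLOR_BGR2GRAY)
print(g[168:196:1,308:338:1])
E
```

```text
w mouth [ 0.53176088 -0.25775832  0.058     ] foot [ 0.53151707 -0.26207305  0.07369227] corr x,y 4.094768707810246 -1.3788278818179898
s mouth [ 0.52913638 -0.26064347  0.058     ] collar [ 0.52502356 -0.25417233  0.12969227]
cam lateral mm 0.014363461770342024 depthdir -7.667869428365782
[[ 75  59  45  54  58  59  57  62  63  62  64  66  67  69  68  70  72  72
   74  72  74  72  73  79  96  91  90  90  90  89]
 [ 69  52  49  59  59  60  62  62  59  59  62  65  67  67  65  67  72  73
   73  74  75  73  75  79  95  87  88  92  93  92]
 [ 58  50  54  61  57  56  55  60  73  80  86  86  95  94  82  80  68  71
   70  72  75  76  73  75  76  90  89  92  89  91]
 [ 46  52  56  53  54  80  89  96  98 102 103 103 102 105 105 105  95  95
   85  73  73  77  76  75  79  91  91  92  92  91]
 [ 54  56  55  55  74 101 106 109 103 105 104 102 100  98 103 107 105 106
  105 101  72  75  71  74  73  93  91  91  92  87]
 [ 62  50  55  82  96 103 104 103 103 101 102 101  97  95  98 102 104 103
  105 112 103  74  74  72  74  74  94  92  89  90]
 [ 55  63  92 102 100 100 100 104 101 102  99 100  97  96  
[... 1991 characters left out ...]
116 121 126 128 134 139
  148 121  86  85  88  90  86  95  96  87  89  88]
 [ 71  72  71  73  72  70  66  97 106 105 108 110 116 121 124 129 134 140
  147 143  89  89  88  87  82 100 100  95  97  97]
 [ 64  71  70  71  71  70  68 105 112 104 108 112 119 123 126 129 136 139
  146 154  89  89  87  94  95  98  96  98 101 101]
 [ 66  83  68  69  71  74  69 109 108 105 108 114 120 125 129 133 135 140
  143 154  91  87  84 100  98  97  98 100  99 101]
 [ 94 103  72  68  70  68  68 110 111 110 115 121 120  94 110 138 143 146
  148 156 103  83  95 100  99  95  98  96  98 102]
 [103 106  92  85  74  69  76 115 117  86  85  76  77  45  55  85  97 112
  132 163 115  95 102  98  95  96  99 100 100 100]]
```

```bash
python3 -m pendant '[{"hand":15,"slide":[-0.4,-1.2,0],"dr":[0,0.015,0]},{"hand":15,"slide":[-0.4,-1.2,0],"dr":[0,0.03,0]},{"hand":15,"slide":[-0.4,-1.2,0],"dr":[0,0.03,0]},{"hand":15,"slide":[-0.4,-1.2,4],"dr":[0,0.03,0]},{"hand":15,"slide":[-0.6,-1.2,9],"dr":[0,0.03,0]},{"hand":15,"slide":[-0.7,-1.2,14],"dr":[0,0.03,0]},{"hand":15,"slide":[-0.7,-1.2,18],"dr":[0,0.03,0]},{"hand":15,"slide":[-0.7,-1.2,18],"dr":[0,0.03,0]}]'
python3 - <<'E'
from h import *
slide([.5285,-.259,.1585],1.19)
w=camera('wrist')
cv2.imwrite('pics/w5.png',cv2.cvtColor(w,cv2.COLOR_RGB2BGR))
print(cv2.cvtColor(w,cv2.COLOR_RGB2GRAY)[166:206:2,304:338:1])
E
```

```text
time_s: 7.13
position: [0.5301, -0.2567, 0.1977]
ee_rot: [0.828, 0.56, 0.02, -0.016]
force: [0.4, -0.2, -4.9]
gripper_width: 0.0251
gripper_force: 59.8
slide [-4.8 -0.5 39. ]
dr [-0.0033 -0.0507 -0.0001]
pos [ 0.5301 -0.2567  0.1977] toolyaw 1.1898320315978763 z [ 0.016  0.048 -0.999] q [-0.595  0.177  1.726  0.051  1.253 -0.231] t 7.1333
[[100 101 102  99  99 101 102  99 100 104 102 100  97  99  97  99 100  99
  100  99 102  99 100 106 101 102 101 102 106 104  99 100  98 102]
 [ 98 100 101 100  99 102 100 103 102 104  99  99  99  97  97  99  98 100
   99 102 100 101 103 102 101 104 103 105 103  99  99  98  99 104]
 [ 99 101  98 100 100 100 100 102 102 100 101 100 100 102 105  90  86  83
   81  72  78  86  99 103 104 105 104 106 102 100 100  98 100 102]
 [100  98  99 100 101 100 101 103 101 102 101  89  61  51  51  54  58  60
   64  64  63  68  66  64  73  75  87  92  90  91  94  93  94 105]
 [102 100 101 102 105 104  87  85  81  71  55  46  53  59  61  62  61  63
   65  64  69  70  70  70  69  72  72  73  81  93  90  92  93  91]
 [104  82  81  86  71  73  74  64  48  47  54  55  60 
[... 1361 characters left out ...]
  73  73  65  71  72  73  74  73  67  57  72  76  46  47  19  16  19
   20  19  30  51  72 106  59  44  45  85  88  86  82  90  93  88]
 [ 72  68  71  71  68  73  72  68  46  24  22  30  22  30  26  27  25  27
   29  27  29  33  29  28  25  26  34  73  90  90  89  86  89  82]
 [ 69  71  72  75  72  69  46  26  27  24  25  22  28  28  28  26  34  36
   35  34  32  29  31  29  26  34  31  24  36  71  93  94  96  95]
 [ 69  72  72  76  36  25  22  28  26  27  34  30  29  47  69  97  99 105
  105 109 113  60  59  36  37  42  38  27  30  28  28  74 102 100]
 [ 74  72  73  47  25  25  26  32  33  41  99 107 126 128 131 138 143 147
  151 153 157 166 168 165 154 126  44  32  38  32  27  14 105 102]]
```

With the foot about 10 mm below the rim there is no side force, and in the wrist image the leg is cut off along the hole's arc. It has entered, so I'm pushing on down vertically.

```bash
python3 -m pendant '[{"hand":15,"slide":[0,0.8,2],"dr":[0,0,0]},{"hand":15,"slide":[-0.3,0.8,6],"dr":[0,0,0]},{"hand":15,"slide":[-0.5,0.8,10],"dr":[0,0,0]},{"hand":15,"slide":[-0.7,0.8,14],"dr":[0,0,0]},{"hand":15,"slide":[-0.9,0.8,18],"dr":[0,0,0]},{"hand":15,"slide":[-1.1,0.8,22],"dr":[0,0,0]},{"hand":15,"slide":[-1.3,0.8,26],"dr":[0,0,0]},{"hand":15,"slide":[-1.4,0.8,28],"dr":[0,0,0]}]'
python3 -c "
from h import *
s=state();print(s['ft_torque'])"
```

```text
time_s: 7.85
position: [0.5315, -0.2576, 0.1707]
ee_rot: [0.828, 0.56, 0.021, -0.014]
force: [-0.3, 0.2, -5.3]
gripper_width: 0.0252
gripper_force: 59.9
[0.00741705 0.02322828 0.0334506 ]
```

```bash
python3 -m pendant '[{"hand":15,"slide":[-0.1,0,3],"dr":[0,0,0]},{"hand":15,"slide":[-0.3,0,6],"dr":[0,0,0]},{"hand":15,"slide":[-0.5,0,9],"dr":[0,0,0]},{"hand":15,"slide":[-0.6,0,11],"dr":[0,0,0]},{"hand":15,"slide":[-0.6,0,11],"dr":[0,0,0]}]'
python3 -m pendant '[{"hand":15,"slide":[-0.1,0,2],"dr":[0,0,0]},{"hand":15,"slide":[-0.1,0,2],"dr":[0,0,0]}]'
```

```text
time_s: 8.27
position: [0.5317, -0.2577, 0.1604]
ee_rot: [0.828, 0.56, 0.021, -0.014]
force: [-0.9, 0.9, -3.2]
gripper_width: 0.0257
gripper_force: 60.0
time_s: 8.43
position: [0.5319, -0.2578, 0.1596]
ee_rot: [0.828, 0.56, 0.021, -0.014]
force: [-1.5, 2.1, 1.7]
gripper_width: 0.0253
gripper_force: 60.6
```

```bash
python3 -m pendant '[{"hand":15,"slide":[-0.1,0,1.5],"dr":[0,0,0]},{"hand":15,"slide":[-0.1,0,1.5],"dr":[0,0,0]},{"hand":15,"slide":[-0.1,0,1.5],"dr":[0,0,0]},{"hand":15,"slide":[-0.1,0,1.5],"dr":[0,0,0]}]'
```

```text
time_s: 8.77
position: [0.532, -0.2579, 0.1594]
ee_rot: [0.828, 0.56, 0.021, -0.014]
force: [-4.0, 2.0, 7.4]
gripper_width: 0.0253
gripper_force: 61.4
```

The leg is home: contact at the expected height, stiff. I'm releasing, straightening the tool and starting the 90° turn.

```bash
python3 -m pendant '[{"hand":80,"slide":[0,0,-1],"dr":[0,0,0]},{"hand":80,"slide":[0,0,-1],"dr":[0,0,0]},{"hand":80,"slide":[0,0,-1],"dr":[0,0,0]},{"hand":80,"slide":[0,0,-1],"dr":[0,0,0]},{"hand":80,"slide":[0,0,-1],"dr":[0,0,0]},{"hand":80,"slide":[0,0,-1],"dr":[0,-0.05,0]},{"hand":80,"slide":[0,0,-1],"dr":[0,-0.05,0]},{"hand":80,"slide":[0,0,-1],"dr":[0,-0.05,0]}]'
python3 - <<'E'
from h import *
slide([.5315,-.2578,.1575],1.19-np.pi/2)
c=get_calibration('wrist');w=camera('wrist')
for x in ((.5315,-.2578),(.5285,-.259)):print(proj(c,[*x,.2125]),proj(c,[*x,.068]))
cv2.imwrite('pics/w6.png',cv2.cvtColor(w,cv2.COLOR_RGB2BGR))
E
```

```text
time_s: 9.43
position: [0.532, -0.2574, 0.158]
ee_rot: [0.828, 0.561, 0.0, -0.0]
force: [-0.2, 0.6, -0.8]
gripper_width: 0.0801
gripper_force: 0.0
slide [-0.6 -0.3  0.5]
dr [-6.0000e-04 -7.0000e-04  1.5717e+00]
pos [ 0.532  -0.2574  0.158 ] toolyaw 1.1909143765798262 z [ 0.     0.001 -1.   ] q [-5.700e-01  2.180e-01  1.757e+00  1.000e-03  1.167e+00 -1.900e-01] t 9.4333
[318.44392617 335.55555706] [320.62509657 202.59284832]
[311.32016085 341.18230621] [317.5357806  205.40122191]
```

View pics/w6.png

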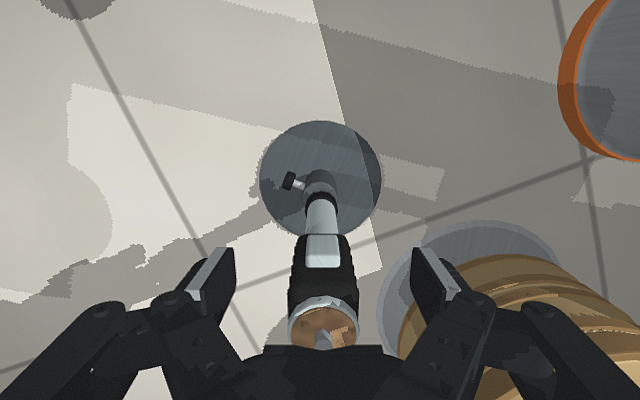

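The wrist view shows the collar sitting just above the socket, the button facing the camera at (323,250), the screw at (323,338), and the fingers open and clear. I'm turning 90° to face the button.

```bash
python3 -m pendant '[{"hand":80,"slide":[-1,1,0],"dr":[0,0,0.12]},{"hand":80,"slide":[-1,1,0],"dr":[0,0,0.24]},{"hand":80,"slide":[-1,1,0],"dr":[0,0,0.36]},{"hand":80,"slide":[-1,1,0],"dr":[0,0,0.48]},{"hand":80,"slide":[-1,1,0],"dr":[0,0,0.60]},{"hand":80,"slide":[-1,1,0],"dr":[0,0,0.72]},{"hand":80,"slide":[-1,1,0],"dr":[0,0,0.84]},{"hand":80,"slide":[-1,1,0],"dr":[0,0,0.96]}]'
python3 -m pendant '[{"hand":80,"slide":[0,0,0],"dr":[0,0,0.12]},{"hand":80,"slide":[0,0,0],"dr":[0,0,0.24]},{"hand":80,"slide":[0,0,0],"dr":[0,0,0.36]},{"hand":80,"slide":[0,0,0],"dr":[0,0,0.48]},{"hand":80,"slide":[0,0,0],"dr":[0,0,0.57]},{"hand":80,"slide":[0,0,0],"dr":[0,0,0.61]},{"hand":80,"slide":[0,0,0],"dr":[0,0,0.61]}]'
python3 -c "
from h import *
slide([.5325,-.2588,.1565],1.19-np.pi/2)"
```

```text
time_s: 10.15
position: [0.5323, -0.2594, 0.1581]
ee_rot: [0.994, 0.112, 0.0, -0.0]
force: [-0.2, -0.0, -0.1]
gripper_width: 0.0799
gripper_force: 0.0
time_s: 10.73
position: [0.5322, -0.2594, 0.158]
ee_rot: [0.982, -0.189, 0.0, -0.0]
force: [-0.5, 0.3, -0.3]
gripper_width: 0.0803
gripper_force: 0.0
slide [ 0.  -0.7  1.5]
dr [-0.0006  0.     -0.0004]
pos [ 0.5322 -0.2594  0.158 ] toolyaw -0.381156432789154 z [ 0.     0.001 -1.   ] q [-5.720e-01  2.200e-01  1.754e+00  1.000e-03  1.168e+00  1.379e+00] t 10.7333
```

Closing along the grip's y axis onto the button.

```bash
python3 -m pendant '[{"hand":20,"slide":[0,0,1],"dr":[0,0,0]},{"hand":20,"slide":[0,0,1],"dr":[0,0,0]},{"hand":20,"slide":[0,0,1],"dr":[0,0,0]},{"hand":20,"slide":[0,0,1],"dr":[0,0,0]},{"hand":20,"slide":[0,0,1],"dr":[0,0,0]},{"hand":20,"slide":[0,0,1],"dr":[0,0,0]},{"hand":20,"slide":[0,0,1],"dr":[0,0,0]},{"hand":20,"slide":[0,0,1],"dr":[0,0,0]}]' 50
```

```text
time_s: 11.4
position: [0.5325, -0.2594, 0.1575]
ee_rot: [0.982, -0.189, 0.0, 0.0]
force: [-0.3, -0.7, 1.8]
gripper_width: 0.0297
gripper_force: 52.0
```

The width is 29.7 mm, so the button is flush. I'm drawing the grip straight up.

```bash
python3 -m pendant '[{"hand":20,"slide":[0,0,-2],"dr":[0,0,0]},{"hand":20,"slide":[0,0,-6],"dr":[0,0,0]},{"hand":20,"slide":[0,0,-12],"dr":[0,0,0]},{"hand":20,"slide":[0,0,-18],"dr":[0,0,0]},{"hand":20,"slide":[0,0,-24],"dr":[0,0,0]},{"hand":20,"slide":[0,0,-28],"dr":[0,0,0]},{"hand":20,"slide":[0,0,-30],"dr":[0,0,0]},{"hand":20,"slide":[0,0,-30],"dr":[0,0,0]}]'
python3 -m pendant '[{"hand":20,"slide":[0,0,-3],"dr":[0,0,0]},{"hand":20,"slide":[0,0,-10],"dr":[0,0,0]},{"hand":20,"slide":[0,0,-18],"dr":[0,0,0]},{"hand":20,"slide":[0,0,-26],"dr":[0,0,0]},{"hand":20,"slide":[0,0,-34],"dr":[0,0,0]},{"hand":20,"slide":[0,0,-42],"dr":[0,0,0]},{"hand":20,"slide":[0,0,-50],"dr":[0,0,0]},{"hand":20,"slide":[0,0,-50],"dr":[0,0,0]}]'
python3 -m pendant '[{"hand":20,"slide":[0,0,-4],"dr":[0,0,0]},{"hand":20,"slide":[0,0,-8],"dr":[0,0,0]},{"hand":20,"slide":[0,0,-12],"dr":[0,0,0]},{"hand":20,"slide":[0,0,-15],"dr":[0,0,0]},{"hand":20,"slide":[0,0,-15],"dr":[0,0,0]},{"hand":20,"slide":[0,0,-15],"dr":[0,0,0]}]'
```

```text
time_s: 12.07
position: [0.5324, -0.259, 0.1879]
ee_rot: [0.982, -0.189, 0.0, -0.0]
force: [-0.7, 1.1, -0.8]
gripper_width: 0.0295
gripper_force: 51.7
time_s: 12.73
position: [0.5333, -0.2598, 0.24]
ee_rot: [0.982, -0.189, 0.002, 0.001]
force: [0.1, 0.4, -1.0]
gripper_width: 0.0298
gripper_force: 51.7
time_s: 13.23
position: [0.5327, -0.2595, 0.2527]
ee_rot: [0.982, -0.189, 0.001, 0.0]
force: [1.4, -1.0, -1.9]
gripper_width: 0.0293
gripper_force: 51.6
```

```bash
python3 -m pendant '[{"hand":20,"slide":[0,0,-2],"dr":[0,0,0]},{"hand":20,"slide":[0,0,-4],"dr":[0,0,0]},{"hand":20,"slide":[0,0,-4],"dr":[0,0,0]},{"hand":20,"slide":[0,0,-4],"dr":[0,0,0]},{"hand":20,"slide":[0,0,-4],"dr":[0,0,0]},{"hand":20,"slide":[0,0,-4],"dr":[0,0,0]}]'
python3 - <<'E'
from h import *
w=camera('wrist');s=camera('side')
cv2.imwrite('pics/w7.png',cv2.cvtColor(w,cv2.COLOR_RGB2BGR));c=get_calibration('side')
st=state();print(st['position'],st['force'],st['qd'].round(4) if hasattr(st['qd'],'round') else st['qd'])
x=[.5325,-.259]
g=cv2.cvtColor(s,cv2.COLOR_RGB2HSV)
# brightness along the projected axis: collar (dark) should be ~0.1 higher than when collapsed
for z in np.arange(.05,.27,.01):
    u,v=proj(c,[*x,z]);print(round(z,2),(round(float(u)),round(float(v))),s[int(round(v)),int(round(u))-6:int(round(u))+7].mean(1).astype(int))
E
```

```text
time_s: 13.73
position: [0.5323, -0.2592, 0.2562]
ee_rot: [0.982, -0.189, -0.0, 0.0]
force: [0.5, -0.1, -1.7]
gripper_width: 0.0292
gripper_force: 51.6
[ 0.53231591 -0.25919272  0.25617677] [ 0.82908006 -0.22436845 -1.65841192] [ 0.0005  0.0005  0.0008  0.0012 -0.0016 -0.0002]
0.05 (382, 186) [115 116 112  99  87  86  95 102 102  91  81  95 127]
0.06 (382, 183) [104 102 102 101  99  95 103 110 109 108 122 143 157]
0.07 (383, 181) [ 95  98 100  99 105 114 113 110 108 113 125 139 147]
0.08 (383, 178) [101 101 102 100 101  99 101 106 109 105 105 103 101]
0.09 (383, 176) [106 101 100 101 104 105 105 105  99  97 101 102 101]
0.1 (384, 173) [102 102 103 101 103 107 105  99  97 100 101 102 102]
0.11 (384, 171) [101 101 102 101 102 106 103 100  98  98 102 102 103]
0.12 (384, 168) [101 100 102 102 102 107 105  99  98  99 101 102 103]
0.13 (385, 165) [93 90 92 93 90 90 96 96 93 92 89 94 96]
0.14 (385, 163) [77 79 77 78 81 94 99 98 92 88 83 78 79]
0.15 (385, 160) [ 88  89  90  93  94  99 104  99  96  93  91  90  93]
0.16 (386, 157) [89 89 86 78 65 57 53 50 50 58 69 81 91]
0.17 (386, 155) [77 76 74 64 51 48 50 48 51 51 55 66 77]
0.18 (386, 152) [ 84  86  81  80  98 110 114 110 112 106  95  89  86]
0.19 (387, 149) [ 82  82  92 111 121 118 113 111 112 106  95  86  85]
0.2 (387, 146) [ 91  90  92 106 119 118 113 113 110 108 102  97  98]
0.21 (387, 143) [ 84  85  85  96 115 121 118 111 110 107 104  96  92]
0.22 (388, 141) [ 77  80  89 111 121 118 115 113 111 104  98  91  88]
0.23 (388, 138) [ 75  76  81  99 116 118 113 112 112 107  99  89  84]
0.24 (388, 135) [ 93  94  98 102  96  85  82  76  81  89  96 102 101]
0.25 (389, 132) [108  91  85  86  84  70  51  47  45  46  48  58  87]
0.26 (389, 129) [53 50 55 73 82 78 58 46 47 42 43 45 58]
0.27 (389, 126) [54 47 53 65 82 83 68 52 47 46 46 46 46]
```

The grip has been drawn 98.7 mm. The wrist load is only the upper section (about 1.7 N), and the leg can be seen running down to the socket. Handing in.

```bash
python3 -c "
from plant import *
print(job_done())"
```

```text
the job is handed in; nothing more can be done
None
```

The monopod's leg is fully home in the stand's socket. I drew the grip up about 99 mm to the second stop, and the gripper is still holding it there upright. I handed the job in at about 14 s, and the system did not report a verdict.

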